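# Seat the jig cover on its hidden pin and hold it down

## Task

Take the aluminium cover plate by its red handle, lay it square on the blue welding jig and slide it along until the hidden locating pin drops into the bore underneath. Then press it fully down against the springs onto the brass rests, and finish still holding it pressed down by the handle so that the strips can be tacked. Leave the tape, discs, bin and magnet where they are.

Things in the scene. Friction and masses are not known exactly. Their poses are not given: they have to be found in the camera images.
- jig: Fixed blue jig base on the table, 190 (its x) x 120 (its y) x 20 mm; origin at the centre of its underside, z up. Four brass rests on it, tops 24 mm above the origin, at x +-48, y +-34 mm. A dark slot runs along its x axis in the middle of its top; the locating pin stands in it (see slot).
- slot (a point): Middle of the jig's slot, 20 mm above the jig's origin. The fixed brass pin (12 mm across, top 35 mm above the jig's origin, last 3.5 mm tapering to 7 mm across) stands in the slot anywhere within 15 mm of here along the jig's x, and is not tracked: see it with a camera or feel for it. The cover rides on it at 35 mm until the bore is over it, then sinks to the bed at 29 mm.
- bed (a joint): Sprung bed: two joined steel strips 72 mm long at jig y +-20 mm. Value = metres pressed down: 0 is up (strip tops 29 mm above the jig's origin), stop at 0.007. Pushes up with 7 N at 0 and 1 N more per mm. A cover on all four rests holds it at 0.005, taking about 12 N: about 4 N cover weight plus 8 N push.
- cover: Loose aluminium plate 130 (its x) x 88 (its y) x 16 mm, 0.4 kg; origin at the centre of its underside, z up, starts flat on the table. Bore at its origin, open only below: 15 mm across, 13 deep, 1 mm chamfer. Red bar handle on top in the middle: 64 mm along x, 24 wide in y, from 16 to 58 mm above the origin. Either way round fits, its x along the jig's x.
- tape: Bystander: cream roll of tape lying flat, 90 mm outer diameter, 30 mm high, origin at the centre of its underside.
- discs: Bystander: stack of dark steel discs, 90 mm diameter, 42 mm high, origin at the centre of its underside.
- bin: Bystander: blue open parts bin, 130 x 100 x 70 mm, origin at the centre of its underside.
- magnet: Bystander: red flat square magnet, 90 x 90 x 14 mm, origin at the centre of its underside.
Mind the look-alikes: they are no part of the job. What is meant by the jig is not turquoise, and is the smaller of those in its own colour.

How it is judged:
By the outcome, as a careful person would: the job done as asked, in the order asked, and still so for the second after the job is handed in, while the arm keeps its last pose, push and grip.
It also fails if it takes over 51 s, if anything falls off the work surface, if the arm or the gripper's body presses on something with over 40 N, if the wrist force passes 120 N, or if a joint passes its speed limit or range.

## Robot

A 6-joint arm with a two-finger parallel gripper is mounted at the origin on the work surface. World frame = base frame: x ahead of the robot, y to its left, z up, the work surface at z = 0. Lengths are in m, angles in rad, forces in N, time in s.
With the tool pointing down it reaches from about 0.4 to 0.825 m from the base axis. Payload 7 kg.
Tool frame: the origin (TCP) lies at the very end of the fingers, on their centre line; the grasp point (between the pads) lies 19 mm behind it; z points along the fingers, y is the line along which they close (so a half turn about z gives the same grasp; the last joint's range is limited). The gripper opens to 88 mm and grips with 3 to 60 N. Pads are 19 mm wide; open, the fingers measure 130 mm over their backs; the gripper's body (78 mm by 193 mm) begins 47 mm behind the grasp point.
Start: joints at [-0.817, 0.359, 0.012, 0, -1.224, -0.288], TCP at [0.303, -0.603, 0.227] pointing down, gripper open.
Joint ranges: [-3.07, 3.07], [-1.43, 2.12], [-1.02, 1.25], [-3.03, 1.67], [-3.05, -0], [-3.03, 3.03]. Speed limits (rad/s): [2.39, 2.39, 3.01, 3.14, 3.14, 3.14].

## Interface

Orientations are given as [roll, pitch, yaw] about the fixed x, y, z axes, in that order (R = Rz(yaw) Ry(pitch) Rx(roll)).
In Python, from station import arm, grab_frame gives the robot as it stands.
- The arm moves only by the tool jog_arm, never from a script. Its argument "deltas" is a list that holds one entry, the list of rows, each a list of 4 numbers: the shift along the tool's x, y, z in units of 60 mm (1.0 is 60 mm), then the turn about the tool's z in units of 5 degrees (1.0 is 5 degrees). A call has 1 to 8 rows; each row is the pose to reach, as a shift and turn from the pose commanded when the call began, along the tool's axes at that moment; what a row does not reach only later rows make up. A row lasts 1/8 s, in which the tool goes at most 62.5 mm and 10.7 degrees, less where a joint would pass 70% of its speed; a pose out of reach is approached as far as the arm can. A call with a gripper value outside its range is refused whole. "grip" is the finger opening in mm, from 0 to 87.6, set as the call begins (left out, the last holds). The fingers move at their own pace and stop on an object; "squeeze" is the grip in N (left out, the last holds). Time passes only in rows, so rows that repeat a pose let the fingers close. It gives the time, the measured TCP pose, the force, the opening and the grip force at its end, in the units of the state.
- arm.get_state(): the state, without advancing time (a new reading comes with each control period).
- grab_frame(name): name is "scene" or "top" or "wrist"; returns a dict with "img" (420x560x3 uint8, red, green, blue), "vfov" (degrees; the focal length in pixels is half the picture's height over the tangent of half this angle, whatever the lens; pixels are square), "cx", "cy" (the principal point, pixels), "dist_coeffs" ([k1, k2, p1, p2, k3] as OpenCV has them; the pictures are not rectified), "xyz" and "rotation" of the camera in the world. Camera axes: x right, y down, z forward; pixel columns grow to the right and rows downward; lengths in m; the calibration is good to about 2 mm. A picture is of the moment at which its call begins. There is no depth.
- arm.job_done(): hands the job in; it is judged then, once.
The state is a dict: "t": time; "q": joint angles; "qd": joint speeds; "joint_efforts": joint torques, N m; "eef_pos": TCP position; "ee_rot": TCP orientation; "force": force on the tool from outside, world axes, zero at the start; "moment": the same for the moment, N m; "width": finger opening in m; "gripper_force": force on a finger pad.
Only numpy, scipy, OpenCV 4.12 (cv2) and the standard library are available. Lean on these libraries where they do the work, as an engineer would, in place of code of your own. Each camera call takes 0.05 s, during which the arm holds its last target. There are 200 camera calls.

## Working session

There is one attempt and no reset: what is moved stays moved. The work goes in short steps, Python scripts to look and compute and a tool call to move; the robot and the scene stay as the last step left them, time stands still between calls to the robot, and variables do not carry over. Pictures are saved under pics/ and viewed, at most 10 in all, crops included, and the job is handed in when it is done.

Besides the shell and the picture viewer there is one more tool, called after ">>>" as name(argument=value, ...) on one line, values as JSON. jog_arm: Moves the arm, as the interface text tells. Its arguments: {"type":"object","properties":{"deltas":{"type":"array"},"grip":{"type":"number"},"squeeze":{"type":"number"}},"required":["deltas"]}

```bash
mkdir -p pics; ls; cat > h.py <<'E'
import numpy as np, cv2, pickle
from station import arm, grab_frame
def take(n,tag):
    f=grab_frame(n); pickle.dump(f,open(f'pics/{tag}.pkl','wb')); cv2.imwrite(f'pics/{tag}.png',f['img'][:,:,::-1]); return f
def load(tag): return pickle.load(open(f'pics/{tag}.pkl','rb'))
def K(f):
    F=f['img'].shape[0]/2/np.tan(np.radians(f['vfov'])/2)
    return np.array([[F,0,f['cx']],[0,F,f['cy']],[0,0,1]])
def rays(f,px):
    p=cv2.undistortPoints(np.array(px,float).reshape(-1,1,2),K(f),np.array(f['dist_coeffs'],float)).reshape(-1,2)
    R=np.array(f['rotation'],float).reshape(3,3)
    return np.array(f['xyz']),np.c_[p,np.ones(len(p))]@R.T
def plane(f,px,z):
    o,d=rays(f,px); return o+d*((z-o[2])/d[:,2])[:,None]
def tri(f1,p1,f2,p2):
    o1,d1=rays(f1,[p1]);o2,d2=rays(f2,[p2]);d1=d1[0];d2=d2[0]
    s=np.linalg.lstsq(np.c_[d1,-d2],o2-o1,rcond=None)[0]
    a=o1+s[0]*d1;b=o2+s[1]*d2
    return (a+b)/2,np.linalg.norm(a-b)
def proj(f,P):
    R=np.array(f['rotation'],float).reshape(3,3);r=cv2.Rodrigues(R.T)[0];t=-R.T@np.array(f['xyz'])
    return cv2.projectPoints(np.array(P,float).reshape(-1,1,3),r,t,K(f),np.array(f['dist_coeffs'],float))[0].reshape(-1,2)
E
python3 - <<'E'
from h import *
for n in('scene','top'):
    f=take(n,n+'0'); print(n,f['xyz'],np.round(f['rotation'],3).tolist(),f['vfov'],f['dist_coeffs'])
print(arm.get_state())
E
```

```text
pics
scene [1.26650028 0.40537471 1.00506477] [-2.411, -0.014, 2.069] 53.805228639261124 [-0.00749764  0.          0.          0.          0.        ]
top [ 0.30759177 -0.01024089  1.75553882] [-3.019, 0.022, -1.583] 42.65971857649595 [-0.01991251  0.          0.          0.          0.        ]
{'t': 0.1, 'q': array([-8.16888861e-01,  3.59310255e-01,  1.11711804e-02, -3.27256006e-04,
       -1.22411976e+00, -2.88105691e-01]), 'qd': array([-0.00132957, -0.00201438,  0.00204484,  0.00056603, -0.00137686,
       -0.0008656 ]), 'joint_efforts': array([-1.32391517e-03, -5.84164917e+01,  2.93753725e+01,  7.01560959e+00,
        1.01236906e-02, -5.28119756e-05]), 'eef_pos': array([ 0.30295699, -0.60270232,  0.22572526]), 'ee_rot': array([ 3.14010300e+00, -1.20611149e-04, -2.67590221e+00]), 'force': array([-0.02929624,  0.15118388,  0.04172263]), 'moment': array([-0.03318762,  0.01330472, -0.00836208]), 'gripper_force': 0.0, 'width': 0.08766836218037992}
```

```bash
sed -i "s/np.array(f\['rotation'\],float).reshape(3,3)/Rot.from_euler('xyz',f['rotation']).as_matrix()/; 1a from scipy.spatial.transform import Rotation as Rot" h.py; grep -n Rot h.py
```

```text
2:from scipy.spatial.transform import Rotation as Rot
12:    R=Rot.from_euler('xyz',f['rotation']).as_matrix()
22:    R=Rot.from_euler('xyz',f['rotation']).as_matrix();r=cv2.Rodrigues(R.T)[0];t=-R.T@np.array(f['xyz'])
```

View pics/scene0.png

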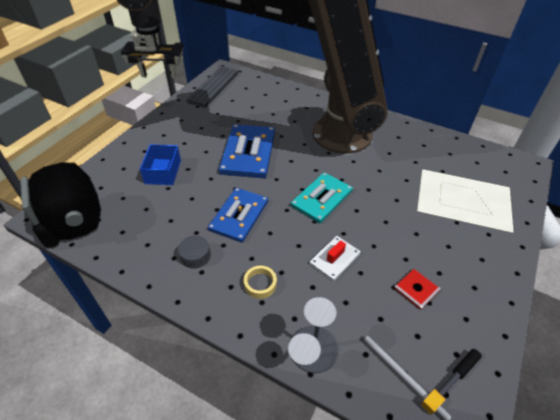

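View pics/top0.png

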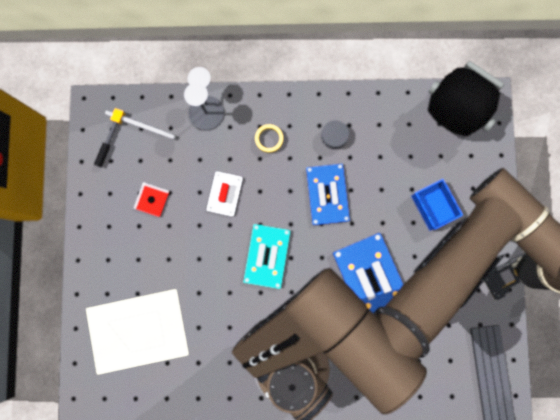

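Scene: the target small blue jig is at (239,213), the turquoise one at (322,196), the big blue one at (248,150) and the cover with its red handle at (335,257). Top: jig (328,195), cover (225,194), magnet (152,200), tape (269,138), discs (336,133).

```bash
cat > m.py <<'E'
from h import *
def mask(f,kind):
    hsv=cv2.cvtColor(f['img'],cv2.COLOR_RGB2HSV);H,S,V=[hsv[:,:,i].astype(int) for i in range(3)]
    if kind=='blue': m=(H>100)&(H<125)&(S>120)&(V>70)
    if kind=='red': m=((H<8)|(H>172))&(S>140)&(V>80)
    if kind=='white': m=(S<60)&(V>150)
    if kind=='metal': m=(S<70)&(V>110)
    return m.astype(np.uint8)*255
def blob(f,kind,near,close=3):
    m=mask(f,kind)
    if close>1: m=cv2.morphologyEx(m,cv2.MORPH_CLOSE,np.ones((close,close)))
    cs=cv2.findContours(m,cv2.RETR_EXTERNAL,cv2.CHAIN_APPROX_NONE)[0]
    cs=[c for c in cs if cv2.contourArea(c)>25]
    return min(cs,key=lambda c:-cv2.pointPolygonTest(c,tuple(map(float,near)),True))
def rect(f,c,z):
    P=plane(f,c.reshape(-1,2),z)[:,:2]*1000
    (x,y),(w,h),a=cv2.minAreaRect(P.astype(np.float32))
    if w<h: w,h,a=h,w,a+90
    return np.round([x,y,w,h,(a+90)%180-90],1)
E
python3 - <<'E'
from m import *
s,t=load('scene0'),load('top0')
for kind,ps,pt,zs in(('blue',(222,213),(314,195),(0,.02)),('red',(335,252),(223,194),(.058,.016)),('white',(322,257),(215,200),(.016,0))):
    cs,ct=blob(s,kind,ps,9),blob(t,kind,pt,9)
    for z in zs: print(kind,z,'scene',rect(s,cs,z),'top',rect(t,ct,z))
    m=[np.mean(cv2.boxPoints(cv2.minAreaRect(c)),0) for c in(cs,ct)]
    print(' tri centre',np.round(tri(s,m[0],t,m[1])[0]*1000,1),round(tri(s,m[0],t,m[1])[1]*1000,2),m)
E
```

```text
blue 0 scene [ 546.5 -131.1  203.8  129.8    5.6] top [ 554.4 -121.1  193.3  123.     5.5]
blue 0.02 scene [ 560.9 -120.4  199.8  127.2    5.6] top [ 551.6 -119.8  191.1  121.6    5.5]
 tri centre [ 554.6 -124.     6.8] 7.1 [array([237.56967, 213.7336 ], dtype=float32), array([327.63412, 194.20734], dtype=float32)]
red 0.058 scene [576.1 218.3  79.1  29.6 -13.5] top [556.9 215.3  57.9  21.1 -13.9]
red 0.016 scene [545.5 210.   82.6  30.9 -13.5] top [563.  220.8  59.3  21.7 -13.9]
 tri centre [560.4 216.2  37.5] 3.93 [array([335.75003, 251.25003], dtype=float32), array([223.29413, 192.32353], dtype=float32)]
white 0.016 scene [563.1 216.7 133.5  92.1 -12.7] top [ 472.6   43.3 1908.7 1252.5   89.9]
white 0 scene [551.7 213.7 135.6  93.6 -12.7] top [ 474.1   43.8 1926.2 1264.    89.9]
 tri centre [ 445.1  111.5 -179.2] 141.52 [array([335.25003, 256.75003], dtype=float32), array([279.5, 226.5], dtype=float32)]
```

>>> jog_arm(deltas=[[[-7.3,5.3,-0.8,4.2],[-7.3,5.3,-0.8,4.2],[-7.3,5.3,-0.8,4.2],[-7.3,5.3,-0.8,4.2],[-7.3,5.3,-0.8,4.2],[-7.3,5.3,-0.8,4.2],[-7.3,5.3,-0.8,4.2],[-7.3,5.3,-0.8,4.2]]])

```text
t: 1.1
eef_pos: [0.5304, -0.1622, 0.2705]
ee_rot: [3.142, -0.0, -3.042]
force: [0.9, -0.7, -0.6]
width: 0.0879
gripper_force: 0.0
```

>>> jog_arm(deltas=[[[0,0,0,0],[0,0,0,0],[0,0,0,0]]])

```text
t: 1.48
eef_pos: [0.5293, -0.1652, 0.2701]
ee_rot: [3.142, -0.001, -3.044]
force: [0.7, 0.3, -0.1]
width: 0.0875
gripper_force: 0.0
```

```bash
python3 - <<'E'
from m import *
s=arm.get_state();print(s['t'],s['eef_pos'],s['ee_rot'],s['q'])
f=take('wrist','w1');print(f['xyz'],f['rotation'],f['vfov'],f['dist_coeffs'])
take('top','top1');take('scene','scene1')
E
```

```text
1.475 [ 0.52933549 -0.16517349  0.27012125] [ 3.14155463e+00 -5.97309471e-04 -3.04364574e+00] [ 5.07177727e-02  1.34650116e-01 -1.87526298e-01 -1.03083557e-05
 -1.24921835e+00 -1.52356393e+00]
[ 0.44683844 -0.17339783  0.42869771] [ 2.83651296e+00 -6.68330722e-04  1.66912715e+00] 69.20483305807404 [-0.03507267  0.          0.          0.          0.        ]
```

View pics/w1.png

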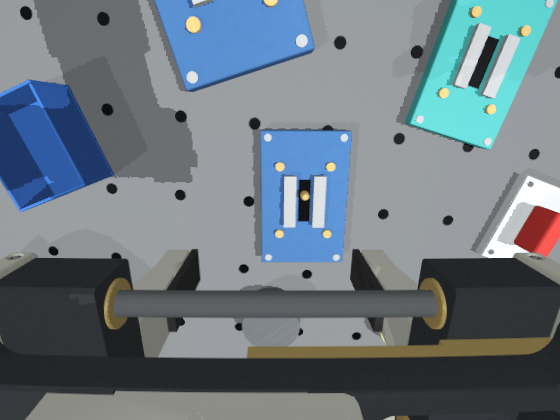

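The wrist picture shows the jig (262–350, 131–262), the rests at about (280,167), (331,167), (280,234), (327,234), and the pin at (305,196) in the slot. The turquoise jig and the cover are on the right, with the cover cut off.

```bash
cat > jig.py <<'E'
from m import *
def brass(f,seeds):
    hsv=cv2.cvtColor(f['img'],cv2.COLOR_RGB2HSV);H,S,V=[hsv[:,:,i].astype(int) for i in range(3)]
    m=((H>10)&(H<32)&(S>90)&(V>120)).astype(np.uint8)
    n,l,st,ce=cv2.connectedComponentsWithStats(m)
    out=[]
    for s in seeds:
        i=1+np.argmin(np.linalg.norm(ce[1:]-s,axis=1)); out.append(ce[i]); print(s,ce[i].round(1),st[i,4])
    return np.array(out)
def jig(f,seeds,pin):
    b=brass(f,seeds+[pin]); P=plane(f,b[:4],.024)*1000; c=P[:,:2].mean(0)
    d=P[:,None,:2]-P[None,:,:2]; print('rest dists',np.linalg.norm(d,axis=2)[0].round(1))
    L=(P[0]+P[1]-P[2]-P[3])[:2]; yaw=np.degrees(np.arctan2(L[1],L[0]))
    p=plane(f,b[4:],.035)[0,:2]*1000
    u=np.array([np.cos(np.radians(yaw)),np.sin(np.radians(yaw))]); 
    print('centre',c.round(1),'yaw',yaw.round(2),'pin',p.round(1),'pin in jig',((p-c)@u).round(1),((p-c)@[-u[1],u[0]]).round(1))
    return b
E
python3 - <<'E'
from jig import *
f=load('w1'); jig(f,[(280,167),(331,167),(280,234),(327,234)],(305,196))
c=blob(f,'blue',(270,200),9)
for z in(.02,0): print(rect(f,c,z))
E
```

```text
(280, 167) [279.3 166.2] 55
(331, 167) [330.1 166.5] 58
(280, 234) [279.  233.2] 47
(327, 234) [326.4 233.2] 48
(305, 196) [304.5 195.3] 73
rest dists [  0.   67.8  95.7 117.3]
centre [ 554.6 -122.4] yaw -174.43 pin [ 543.8 -123.8] pin in jig 10.9 0.3
[ 554.1 -122.4  188.8  119.     5.4]
[ 559.3 -119.9  198.   124.8    5.4]
```

>>> jog_arm(deltas=[[[-0.3,2.0,0,1.0],[-0.3,2.0,0,1.0],[-0.3,2.0,0,1.0],[-0.3,2.0,0,1.0]]])

```text
t: 2.12
eef_pos: [0.5359, -0.0434, 0.2704]
ee_rot: [-3.141, -0.0, -3.129]
force: [0.2, -0.2, -0.4]
width: 0.0875
gripper_force: 0.0
```

```bash
python3 - <<'E'
from jig import *
f=take('wrist','w2'); o=load('w1')
s=np.array([(279.3,166.2),(330.1,166.5),(279,233.2),(326.4,233.2),(304.5,195.3)])
P=np.r_[plane(o,s[:4],.024),plane(o,s[4:],.035)]
q=proj(f,P); b=jig(f,[tuple(x) for x in q[:4]],tuple(q[4]))
for i in range(5): print(np.round(tri(o,s[i],f,b[i])[0]*1000,1),tri(o,s[i],f,b[i])[1]*1000)
st=arm.get_state();print(st['eef_pos'],st['ee_rot'])
E
```

```text
(np.float64(186.6337333809751), np.float64(159.7719292089078)) [187.1 159.9] 59
(np.float64(237.25615282133913), np.float64(155.49371207011959)) [237.5 155.4] 54
(np.float64(198.12030647149527), np.float64(227.13411745779612)) [198.4 227.1] 47
(np.float64(245.40221125261792), np.float64(223.3450421539319)) [245.7 223.4] 48
(np.float64(214.06984407113632), np.float64(186.69739035348715)) [216.  186.9] 70
rest dists [  0.   67.5  95.4 117.1]
centre [ 554.6 -122. ] yaw -174.43 pin [ 544.1 -121.2] pin in jig 10.4 -1.8
[ 510.6 -160.8   22. ] 0.17521991389791564
[503.9 -93.1  23. ] 0.17960717650298552
[ 605.9 -151.4   22.7] 0.09290148537116052
[599.4 -83.8  22.5] 0.0159384506156702
[ 545.8 -122.8   27.2] 0.10675067327669058
[ 0.53587319 -0.0438626   0.2703866 ] [-3.14146872e+00 -7.34760592e-05 -3.13031216e+00]
```

>>> jog_arm(deltas=[[[-0.5,4.0,0,2.7],[-0.5,4.0,0,2.7],[-0.5,4.0,0,2.7],[-0.5,4.0,0,2.7],[-0.5,4.0,0,2.7],[-0.5,4.0,0,2.7],[-0.5,4.0,0,2.7]]])

```text
t: 3.05
eef_pos: [0.5633, 0.1956, 0.2705]
ee_rot: [-3.142, 0.0, 2.916]
force: [-0.0, 0.4, -0.3]
width: 0.0875
gripper_force: 0.0
```

```bash
python3 - <<'E'
from jig import *
f=take('wrist','w3'); 
st=arm.get_state();print(st['eef_pos'],st['ee_rot'],st['q'])
E
```

```text
[0.56329788 0.19567836 0.27067713] [3.14138448e+00 2.40859058e-04 2.91592568e+00] [ 6.61837615e-01  2.04671626e-01 -1.00147153e-01  5.80380750e-05
 -1.26566405e+00 -2.45831832e+00]
```

View pics/w3.png

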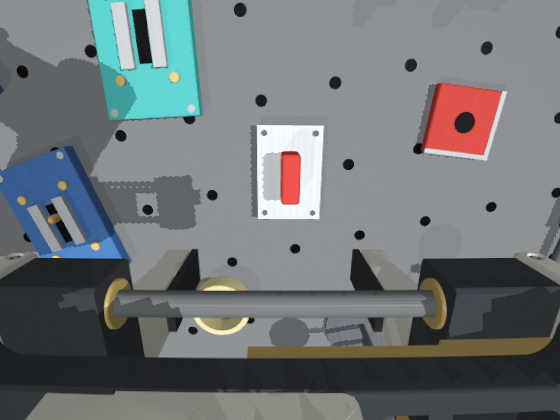

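The cover is fully visible at (257–323, 125–219), with the red handle at (281–300, 151–205); its white lower-left side shading is only its shadow or reflection.

```bash
python3 - <<'E'
from jig import *
f=load('w3'); t=load('top0'); w2=load('w2')
hsv=cv2.cvtColor(f['img'],cv2.COLOR_RGB2HSV); print(hsv[130,290],hsv[180,270],hsv[180,245],hsv[210,290],hsv[165,290],hsv[190,284])
def cov(f,near):
    m=mask(f,'white')|mask(f,'red'); m=cv2.morphologyEx(m,cv2.MORPH_CLOSE,np.ones((11,11)))
    c=[c for c in cv2.findContours(m,0,1)[0] if cv2.pointPolygonTest(c,near,False)>=0][0]; return c
c=cov(f,(310.,175.)); 
for z in(.016,0): print('plate',rect(f,c,z))
r=blob(f,'red',(291,178)); 
for z in(.058,.016): print('handle',rect(f,r,z))
print('corners',cv2.boxPoints(cv2.minAreaRect(c)).round(1).tolist())
P=rect(f,c,.016);u=np.array([np.cos(np.radians(P[4])),np.sin(np.radians(P[4]))])
n=np.array([-u[1],u[0]])
print('pred handle top px',proj(f,[np.r_[P[:2]/1000+u*sx*.032+n*sy*.012,.058] for sx,sy in((1,1),(1,-1),(-1,-1),(-1,1))]).round(1).tolist(), 'seen',cv2.boxPoints(cv2.minAreaRect(r)).round(1).tolist())
# two-view height of the plate centre, handle
g=w2
try:
    c2=cov(t,(231.,200.)); print('top view',rect(t,c2,.016))
    a=np.mean(cv2.boxPoints(cv2.minAreaRect(c)),0);b=np.mean(cv2.boxPoints(cv2.minAreaRect(c2)),0)
    print('tri plate',tri(f,a,t,b))
except Exception as e: print(e)
E
```

```text
[100   6 255] [ 99   9 192] [107  12 150] [ 95   6 247] [  1 172 242] [  1 175 238]
plate [609.4 219.9 373.5 300.6 -87.9]
plate [614.4 220.2 387.9 312.2 -87.9]
handle [558.7 215.8  64.1  22.5 -12.6]
handle [567.3 216.   71.3  25.  -12.6]
corners [[138.39999389648438, 143.60000610351562], [375.6000061035156, 47.5], [456.0, 245.89999389648438], [218.6999969482422, 342.0]]
pred handle top px [[279.7, 229.9], [275.0, 212.9], [323.8, 200.5], [327.8, 217.8]] seen [[281.0, 152.0], [299.0, 152.0], [299.0, 203.0], [281.0, 203.0]]
top view [ 529.4   57.8 1929.6 1403.4   88.6]
tri plate (array([0.45487312, 0.11809581, 0.50602152]), np.float64(0.18877904866733344))
```

```bash
python3 - <<'E'
from jig import *
f=load('w3'); t=load('top1'); s=load('scene0')
def cov(f,near,th):
    hsv=cv2.cvtColor(f['img'],cv2.COLOR_RGB2HSV)
    m=((hsv[:,:,1]<60)&(hsv[:,:,2]>th)).astype(np.uint8)*255|mask(f,'red'); m=cv2.morphologyEx(m,cv2.MORPH_CLOSE,np.ones((5,5)))
    return [c for c in cv2.findContours(m,0,1)[0] if cv2.pointPolygonTest(c,near,False)>=0][0]
cs=[]
for n,g,near,th in(('w3',f,(310.,175.),180),('top',t,(231.,200.),190),('scene',s,(322.,257.),165)):
    c=cov(g,near,th); cs.append(c); print(n,rect(g,c,.016),rect(g,c,0))
a,b,d=[np.mean(cv2.boxPoints(cv2.minAreaRect(c)),0) for c in cs]
print('tri plate w3-top',tri(f,a,t,b),'w3-scene',tri(f,a,s,d))
r=blob(f,'red',(291,178)); r2=blob(t,'red',(223,192)); r3=blob(s,'red',(335,251))
a,b,d=[np.mean(cv2.boxPoints(cv2.minAreaRect(c)),0) for c in (r,r2,r3)]
print('tri handle',tri(f,a,t,b),tri(f,a,s,d))
E
```

```text
w3 [560.8 216.  128.7  88.6 -12.9] [563.8 216.1 133.6  92.  -12.9]
top [560.3 219.  138.7  95.7 -13.4] [562.6 221.1 140.   96.6 -13.4]
scene [562.6 216.5 133.1  90.8 -12.3] [551.2 213.5 135.2  92.3 -12.3]
tri plate w3-top (array([0.55852851, 0.21811838, 0.02047154]), np.float64(0.002115266258647188)) w3-scene (array([0.55976833, 0.21676571, 0.00958202]), np.float64(0.0023531844203333262))
tri handle (array([0.55686023, 0.21552565, 0.05953554]), np.float64(0.0015817845616571172)) (array([0.56199167, 0.21529508, 0.03870284]), np.float64(0.0013838590719290496))
```

>>> jog_arm(deltas=[[[0.14,0.31,0.8,0],[0.14,0.31,1.7,0],[0.14,0.31,2.6,0],[0.14,0.31,3.4,0],[0.14,0.31,3.8,0],[0.14,0.31,4.1,0],[0.14,0.31,4.1,0],[0.14,0.31,4.1,0]]])

```text
t: 4.1
eef_pos: [0.5597, 0.2171, 0.0254]
ee_rot: [3.141, 0.001, 2.917]
force: [0.1, 0.7, -0.3]
width: 0.0873
gripper_force: 0.0
```

>>> jog_arm(deltas=[[[0,0,0,0],[0,0,0,0],[0,0,0,0],[0,0,0,0],[0,0,0,0],[0,0,0,0],[0,0,0,0],[0,0,0,0]]], grip=0, squeeze=50)

```text
t: 5.1
eef_pos: [0.5589, 0.2172, 0.0243]
ee_rot: [-3.141, -0.0, 2.918]
force: [0.5, -0.5, 0.3]
width: 0.0235
gripper_force: 50.0
```

>>> jog_arm(deltas=[[[0,0,-0.3,0],[0,0,-0.8,0],[0,0,-1.3,0],[0,0,-1.5,0],[0,0,-1.5,0],[0,0,-1.5,0]]])

```text
t: 5.85
eef_pos: [0.5581, 0.2168, 0.1128]
ee_rot: [-3.14, -0.002, 2.918]
force: [0.2, -0.3, -5.2]
width: 0.0238
gripper_force: 50.0
```

```bash
python3 - <<'E'
from jig import *
f=take('wrist','w4'); 
st=arm.get_state();print(st['eef_pos'],st['ee_rot'],st['force'])
E
```

```text
[0.55818571 0.21678083 0.11276363] [-3.13979117e+00 -1.87990491e-03  2.91765461e+00] [-0.22379845 -0.84146261 -5.15154062]
```

View pics/w4.png

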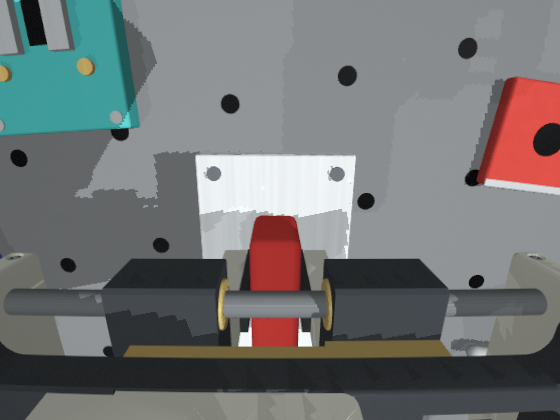

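The cover is held level. The plate's far edge runs from (197,155) to (355,155), and the handle end is at (275,217).

```bash
cat > held.py <<'E'
from jig import *
def held(f,st,rows=(60,250),dz=.0083,th=185):
    """far (tool +x) edge of the held plate: centre of cover in tool frame (mm) and its yaw about world z relative to tool x"""
    hsv=cv2.cvtColor(f['img'],cv2.COLOR_RGB2HSV); m=((hsv[:,:,1]<60)&(hsv[:,:,2]>th)).astype(np.uint8)*255
    m[:rows[0]]=0;m[rows[1]:]=0
    c=max([c for c in cv2.findContours(m,0,1)[0]],key=cv2.contourArea).reshape(-1,2)
    a=c[np.argmin(c.sum(1))];b=c[np.argmin(c[:,1]-c[:,0])]
    P=plane(f,[a,b],st['eef_pos'][2]-dz)-st['eef_pos']
    R=Rot.from_euler('xyz',st['ee_rot']).as_matrix(); T=P@R*1000
    d=T[1]-T[0]; ang=np.degrees(np.arctan2(d[0],d[1]))
    print('corners px',a,b,'tool',T.round(1).tolist(),'width',np.linalg.norm(d[:2]).round(1),'tilt about tool z',round(-ang,2),'centre tool x,y',(T[:,0].mean()-65).round(1),T[:,1].mean().round(1))
E
python3 - <<'E'
from held import *
held(load('w4'),arm.get_state())
E
```

```text
corners px [196 155] [355 156] tool [[62.5, -43.3, 8.5], [62.0, 43.4, 8.3]] width 86.7 tilt about tool z 0.33 centre tool x,y -2.7 0.0
```

>>> jog_arm(deltas=[[[-0.1,-0.45,0,-0.3],[-0.25,-1.2,0,-0.8],[-0.45,-2.1,0,-1.4],[-0.67,-3.0,0,-2.0],[-0.87,-3.9,0,-2.6],[-1.05,-4.7,0,-3.1],[-1.17,-5.25,0,-3.5],[-1.22,-5.51,0,-3.68]]])

```text
t: 6.9
eef_pos: [0.5561, -0.1233, 0.1131]
ee_rot: [3.142, -0.002, -3.045]
force: [0.1, 1.2, -4.2]
width: 0.0236
gripper_force: 50.0
```

>>> jog_arm(deltas=[[[0,0,0,0],[0,0,0,0],[0,0,0,0]]])

```text
t: 7.28
eef_pos: [0.5571, -0.1206, 0.1141]
ee_rot: [3.141, -0.0, -3.043]
force: [-1.0, -0.3, -4.9]
width: 0.0236
gripper_force: 50.0
```

```bash
python3 - <<'E'
from held import *
f=take('wrist','w5'); st=arm.get_state();print(st['eef_pos'],st['ee_rot'],st['force'],st['moment'])
cv2.imwrite('pics/w5c.png',cv2.resize(f['img'][60:330,130:430,::-1],None,fx=2,fy=2))
held(f,st)
u=np.array([np.cos(np.radians(5.57)),np.sin(np.radians(5.57))]);d=(st['eef_pos'][:2]*1000-[554.6,-122.2]);print('tcp in jig',d@u,d@[-u[1],u[0]], 'yaw',np.degrees(st['ee_rot'][2]))
E
```

```text
[ 0.55716797 -0.12056269  0.11421953] [ 3.14150725e+00 -2.08719444e-04 -3.04318292e+00] [-0.1000252  -0.53013367 -4.41831285] [-0.0371665  -0.04395509 -0.00605104]
corners px [197 155] [355 155] tool [[62.7, -42.4, 8.3], [62.7, 43.7, 8.3]] width 86.0 tilt about tool z -0.01 centre tool x,y -2.3 0.6
tcp in jig 2.71476131984356 1.3803303912625686 yaw -174.36153757729141
```

View pics/w5c.png

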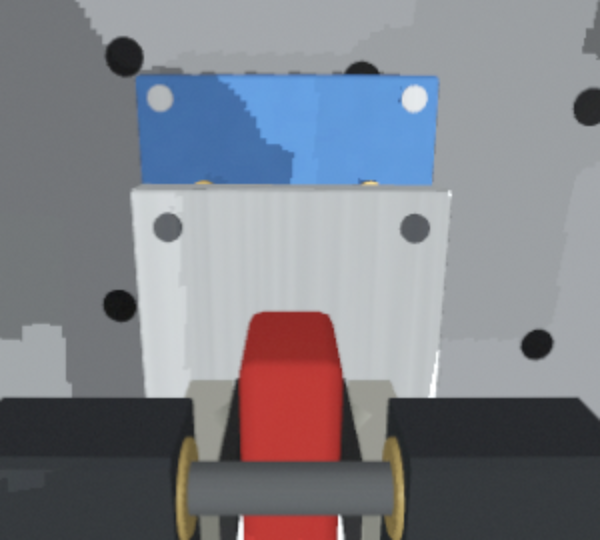

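The plate sits square over the jig, with the jig's far corners at about (198,98) and (349,98). I'll check the sideways offset in this same picture.

```bash
python3 - <<'E'
from held import *
f=load('w5'); st=arm.get_state();u=np.array([np.cos(np.radians(5.57)),np.sin(np.radians(5.57))]);n=np.array([-u[1],u[0]])
J=plane(f,[(198.5,98),(349,98)],.02)[:,:2]*1000; C=plane(f,[(197,155),(355,155)],st['eef_pos'][2]-.0083)[:,:2]*1000
for X in(J,C): print((X-[554.6,-122.2])@np.c_[u,n],np.degrees(np.arctan2(*(X[1]-X[0])[::-1])))
E
```

```text
[[-93.79298993 -58.50069398]
 [-93.95808994  59.47007034]] 95.65018535474685
[[-59.88995513 -41.06326369]
 [-60.01182848  44.97236005]] 95.65116200759851
```

>>> jog_arm(deltas=[[[0,-0.025,0.2,0],[0,-0.025,0.5,0],[0,-0.025,0.75,0],[0,-0.025,0.85,0],[0,-0.025,0.85,0],[0,-0.025,0.85,0]]])

```text
t: 8.07
eef_pos: [0.5577, -0.1228, 0.0639]
ee_rot: [-3.141, 0.001, -3.044]
force: [1.1, 0.9, -5.0]
width: 0.0237
gripper_force: 50.0
```

>>> jog_arm(deltas=[[[0,0,0.03,0],[0,0,0.06,0],[0,0,0.06,0],[0,0,0.06,0]]])

```text
t: 8.57
eef_pos: [0.5573, -0.1228, 0.0598]
ee_rot: [-3.142, 0.0, -3.044]
force: [-0.3, -0.0, -4.1]
width: 0.0239
gripper_force: 50.0
```

>>> jog_arm(deltas=[[[0,0,0.02,0],[0,0,0.04,0],[0,0,0.04,0],[0,0,0.04,0]]])

```text
t: 9.07
eef_pos: [0.5576, -0.1228, 0.059]
ee_rot: [-3.141, 0.001, -3.043]
force: [-4.6, 2.6, 11.1]
width: 0.024
gripper_force: 50.0
```

>>> jog_arm(deltas=[[[0,0,0.02,0],[0,0,0.02,0],[0,0,0.02,0]]])

```text
t: 9.45
eef_pos: [0.5578, -0.1228, 0.0588]
ee_rot: [-3.141, 0.002, -3.043]
force: [-7.6, 3.4, 20.0]
width: 0.0239
gripper_force: 50.0
```

>>> jog_arm(deltas=[[[0,0,-0.02,0],[0.02,0,-0.02,0],[0.04,0,-0.02,0],[0.06,0,-0.02,0],[0.08,0,-0.02,0],[0.08,0,-0.02,0]]])

```text
t: 10.2
eef_pos: [0.5557, -0.1231, 0.0592]
ee_rot: [-3.141, 0.006, -3.043]
force: [5.0, 2.1, 6.4]
width: 0.0238
gripper_force: 50.0
```

>>> jog_arm(deltas=[[[0.02,0,0,0],[0.04,0,0,0],[0.06,0,0,0],[0.08,0,0,0],[0.08,0,0,0]]])

```text
t: 10.82
eef_pos: [0.5507, -0.1236, 0.059]
ee_rot: [-3.141, 0.006, -3.043]
force: [5.5, 1.1, 5.6]
width: 0.0238
gripper_force: 50.0
```

>>> jog_arm(deltas=[[[0.02,0,0,0],[0.04,0,0,0],[0.06,0,0,0],[0.08,0,0,0],[0.08,0,0,0]]])

```text
t: 11.45
eef_pos: [0.5415, -0.1243, 0.0565]
ee_rot: [3.141, -0.003, -3.044]
force: [-0.8, 0.3, -4.0]
width: 0.0235
gripper_force: 50.0
```

>>> jog_arm(deltas=[[[0,0,0.03,0],[0,0,0.05,0],[0,0,0.05,0],[0,0,0.05,0]]])

```text
t: 11.95
eef_pos: [0.5429, -0.1242, 0.0544]
ee_rot: [-3.142, -0.0, -3.044]
force: [-0.0, -0.2, -4.4]
width: 0.0236
gripper_force: 50.0
```

>>> jog_arm(deltas=[[[0,0,0.03,0],[0,0,0.06,0],[0,0,0.06,0],[0,0,0.06,0]]])

```text
t: 12.45
eef_pos: [0.5432, -0.1242, 0.0512]
ee_rot: [-3.141, 0.001, -3.044]
force: [-1.2, 0.6, 3.2]
width: 0.024
gripper_force: 50.0
```

>>> jog_arm(deltas=[[[0,0,0.03,0],[0,0,0.06,0],[0,0,0.06,0],[0,0,0.06,0]]])

```text
t: 12.95
eef_pos: [0.5431, -0.1242, 0.0482]
ee_rot: [-3.141, 0.001, -3.044]
force: [-5.4, 3.6, 13.8]
width: 0.0238
gripper_force: 50.0
```

>>> jog_arm(deltas=[[[0,0,0.02,0],[0,0,0.02,0],[0,0,0.02,0]]])

```text
t: 13.32
eef_pos: [0.5432, -0.1242, 0.0482]
ee_rot: [-3.141, 0.001, -3.043]
force: [-9.9, 4.2, 26.0]
width: 0.0234
gripper_force: 50.0
```

```bash
python3 - <<'E'
from held import *
f=take('wrist','w6'); s=take('scene','scene6'); st=arm.get_state();print(st['t'],st['eef_pos'],st['ee_rot'],st['force'],st['moment'],st['width'])
held(f,st)
a=cv2.resize(f['img'][60:330,130:430],(600,540)); b=cv2.resize(s['img'][160:270,180:300],(589,540)); cv2.imwrite('pics/v6.png',cv2.resize(np.hstack([a,b])[:,:,::-1],(800,363)))
E
```

```text
13.425 [ 0.54319945 -0.12420741  0.0482183 ] [-3.14113975e+00  1.26001621e-03 -3.04337492e+00] [-9.57109862  4.51893789 25.1969786 ] [ 1.67887296  3.54046202 -0.03138291] 0.02392585812722676
corners px [196 154] [355 155] tool [[63.1, -42.9, 8.2], [62.6, 43.7, 8.2]] width 86.5 tilt about tool z 0.33 centre tool x,y -2.1 0.4
```

View pics/v6.png

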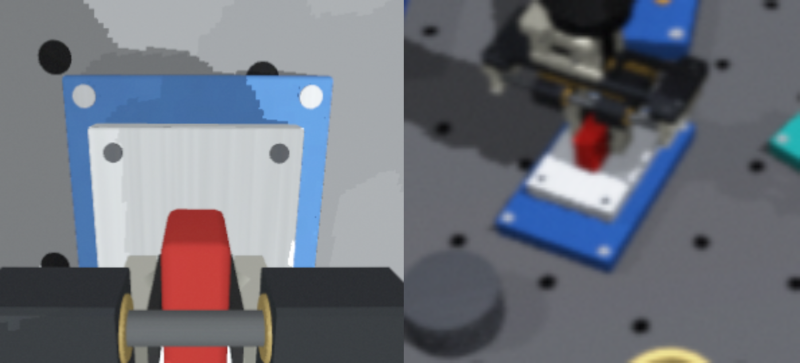

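Both views show the cover lying low and square on the jig, gripped by its handle. I'll ease the side load slightly and re-check.

>>> jog_arm(deltas=[[[0.015,0.005,0,0],[0.015,0.005,0,0],[0.015,0.005,0,0],[0.015,0.005,0,0]]])

```text
t: 13.92
eef_pos: [0.5432, -0.1242, 0.0482]
ee_rot: [-3.141, 0.003, -3.043]
force: [-6.2, 2.3, 22.0]
width: 0.0238
gripper_force: 50.0
```

Seated: the height holds at 48.2 mm (cover underside 24 mm), pushed down with 22 N.

```bash
python3 -c "
from station import arm
s=arm.get_state();print(s['t'],s['eef_pos'],s['force'],arm.job_done())"
```

```text
the job is handed in; nothing more can be done
13.925 [ 0.54319723 -0.12417964  0.04819471] [-6.23456652  2.27273051 21.99568123] None
```

The job is handed in at 13.9 s: the cover dropped over the locating pin, its underside is at the 24 mm height of the brass rests, and the arm is still holding it down by the handle with 22 N; the tape, discs, bin and magnet were not touched.

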